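Push the spacer row home in the doweling jig and latch it

ROBOT

A 6-joint arm with a two-finger parallel gripper is mounted at the origin on the work surface. World frame = base frame: x ahead of the robot, y to its left, z up, the work surface at z = 0. Lengths are in m, angles in degrees, forces in N, time in s.
With the tool pointing down it reaches from about 0.4 to 0.825 m from the base axis. Payload 7 kg.
Tool frame: the origin (TCP) lies at the very end of the fingers, on their centre line; the grasp point (between the pads) lies 19 mm behind it; z points along the fingers, y is the line along which they close (so a half turn about z gives the same grasp; the last joint's range is limited). The gripper opens to 88 mm and grips with 3 to 60 N. Pads are 19 mm wide; open, the fingers measure 130 mm over their backs; the gripper's body (78 mm by 193 mm) begins 47 mm behind the grasp point.
Start: joints at [-52.878, 20.546, 0.682, 0, -70.136, -16.507], TCP at [0.238, -0.632, 0.227] pointing down, gripper open.
Joint ranges: [-176.03, 176.03], [-82.01, 121.73], [-58.28, 71.71], [-173.87, 95.51], [-174.79, -0.11], [-173.66, 173.66]. Speed limits (degrees/s): [136.94, 136.94, 172.46, 180, 180, 180].

INTERFACE

Orientations are given as [roll, pitch, yaw] about the fixed x, y, z axes, in that order (R = Rz(yaw) Ry(pitch) Rx(roll)).
In Python, from plant import ctrl gives the robot as it stands.
- The arm moves only by the tool carry_out, never from a script. Its argument "deltas" is a list that holds one entry, the list of rows, each a list of 5 numbers: the shift along the tool's x, y, z scaled (see below), then the turn about the tool's z scaled (see below), then the opening, from -1 (shut) to 1 (fully open). A call has 1 to 5 rows; each row is the pose to reach, as a shift and turn from the pose commanded when the call began, along the tool's axes at that moment, turning the shorter way round; what a row does not reach only later rows make up. The controller multiplies each number of a shift by 20 cm and each number of a turn by 2 pi rad. A row lasts 1/10 s, in which the tool goes at most 50 mm and 8.59 degrees, less where a joint would pass 70% of its speed; a pose out of reach is approached as far as the arm can. A call with a number of a shift or a turn outside -1 to 1 is refused whole. A call with a gripper value outside its range is refused whole. The fingers move at their own pace and stop on an object; the grip force is fixed at half the most. Time passes only in rows, so rows that repeat a pose let the fingers close. It gives the time, the measured TCP pose, the force, the opening and the grip force at its end, in the units of the state.
- ctrl.get_obs(): the state, without advancing time (a new reading comes with each control period).
- ctrl.snapshot(name): name is "scene" or "side" or "wrist"; returns a dict with "color" (420x560x3 uint8, red, green, blue), "camera_matrix" (3x3 intrinsics, pixels), "k1" (the pictures are not rectified: a ray, as slopes to the right and down, at radius r is drawn at 1 + k1 r^2 times it, then the intrinsics apply), "R" (3x3) and "t" (3): a world point X has camera coordinates R X + t. Camera axes: x right, y down, z forward; pixel columns grow to the right and rows downward; lengths in m; the calibration is good to about 2 mm. A picture is of the moment at which its call begins. There is no depth.
- ctrl.close_job(): hands the job in; it is judged then, once.
Trained networks look in a picture, given as the dict that the camera call returned (one of the last four; its "shot" number tells which), for a name from the list of things; names that differ only in an ending like _2 or _b are one class to them, and where a whole thing is asked for, a point or a joint stands for the part that bears it (a point fixed in the world has none). Each returns a list of dicts, best first, with "p" (0 to 1); they miss things now and then, are a little off and sometimes report something else, mostly with a low value. They report only what shows in the picture. A call takes as long as a camera call. They do not tell look-alikes from the thing itself.
- ctrl.search_frame(picture, name): "centre" ([column, row] in pixels, amid what is visible of it).
- ctrl.silhouettes(picture, name): "mask" (420x560 bool, what is visible of it) and "centre" ([column, row] in pixels, amid what is visible of it).
- ctrl.spot_point(picture, name): "centre" ([column, row] in pixels: a listed point, or the origin of a listed thing).
The state is a dict: "clock": time; "joint_pos": joint angles; "qvel": joint speeds; "tau": joint torques, N m; "tool_pos": TCP position; "orientation": TCP orientation; "force": force on the tool from outside, world axes, zero at the start; "moment": the same for the moment, N m; "opening": finger opening in m; "gripper_force": force on a finger pad.
Only numpy, scipy, OpenCV 4.12 (cv2) and the standard library are available. Lean on these libraries where they do the work, as an engineer would, in place of code of your own. Each camera call takes 0.05 s, during which the arm holds its last target. There are 200 camera calls.

TASK

Push the whole row of four wooden spacer blocks along the jig's rail, all together as one train from its back end, until the row is tight against the blue end stop. Then swing the red latch bar fully across the rail behind the last block. Only push with the fingers: do not pinch or lift any block or let the row pull apart, leave the glue bottle, tape roll and hammer alone, and finish clear of everything.

Things in the scene. Friction and masses are not known exactly. Their poses are not given: they have to be found in the camera images.
- jig: Grey-faced plywood doweling jig fixed on the bench: board 430 x 110 x 18 mm, back end at x = -210 mm. Origin: underside, on the rail's centre line; +x runs along the rail to the blue end stop, z up. Two dark guide strips, 16 mm wide, tops 28 mm above the bench, flank a channel 52.4 mm wide.
- stop_face (a point): Centre of the face of the blue end stop that the row must meet, at jig x = 190 mm, 40.5 mm above the bench. The stop is 30 mm thick, 100 mm wide, its top 63 mm above the bench.
- latch (a joint): Red latch bar's angle, rad; pushed about an upright pin, light friction (under 1 N at its tip), stays where left. 0: along the jig, pointing away from the stop (jig -x). Negative (limit -0.7): splayed outward; starts at -0.6 to -0.15. Grows as the tip swings in over the rail to a hard stop at 1.571: fully closed, straight across, pointing to jig +y, 3 mm behind a row that is home.
- latch_pivot (a point): The latch pin's axis, at the bar's mid-height (44 mm above the bench), at jig x = -1, y = -34 mm. The bar is 16 mm wide and 28 mm deep (30 to 58 mm above the bench; steel bolt head to 66 mm), and reaches 75 mm from the pin.
- latch_tip (a point): Centre of the end face of the red latch bar, 75 mm from the pin, at mid-height (44 mm above the bench).
- spacer1_mid (a point): Centre of spacer block 1 of the row (first, nearest the stop): loose pale wood block 45 mm along the rail, 50 mm across, 45 mm high, about 75 g, two dark dowel holes in its top. It reaches from 18 to 63 mm above the bench, 35 mm over the guide strips. Axes as the jig's. Home, it is at jig x = 167.5 mm.
- spacer2_mid (a point): Centre of spacer block 2 of the row (between the others): loose brown wood block 45 mm along the rail, 50 mm across, 45 mm high, about 75 g, two dark dowel holes in its top. It reaches from 18 to 63 mm above the bench, 35 mm over the guide strips. Axes as the jig's. Home, it is at jig x = 122.5 mm.
- spacer3_mid (a point): Centre of spacer block 3 of the row (between the others): loose pale wood block 45 mm along the rail, 50 mm across, 45 mm high, about 75 g, two dark dowel holes in its top. It reaches from 18 to 63 mm above the bench, 35 mm over the guide strips. Axes as the jig's. Home, it is at jig x = 77.5 mm.
- spacer4_mid (a point): Centre of spacer block 4 of the row (last, the back end to push on): loose brown wood block 45 mm along the rail, 50 mm across, 45 mm high, about 75 g, two dark dowel holes in its top. It reaches from 18 to 63 mm above the bench, 35 mm over the guide strips. Axes as the jig's. Home, it is at jig x = 32.5 mm.
- glue: Bystander: white glue bottle with red cap, 54 mm across, 150 mm tall, standing beyond the stop end. Origin at its underside.
- tape: Bystander: roll of yellow tape lying flat, 90 mm across, 36 mm high. Origin at the centre of its underside.
- hammer: Bystander: hammer lying on the bench, roughly along the jig on the far side. Origin under it; its x runs from handle to head.
Things that resemble listed ones, but are neither listed nor needed, are in the scene too. Leave any green or pink look-alike of the part that bears spacer3_mid alone.

How it is judged:
By the outcome, as a careful person would: the job done as asked, in the order asked, and still so for the second after the job is handed in, with the robot touching nothing.
It also fails if it takes over 54 s, if anything falls off the work surface, if the arm or the gripper's body presses on something with over 40 N, if the wrist force passes 120 N, or if a joint passes its speed limit or range.

## Working session

There is one attempt and no reset: what is moved stays moved. The work goes in short steps, Python scripts to look and compute and a tool call to move; the robot and the scene stay as the last step left them, time stands still between calls to the robot, and variables do not carry over. Pictures are saved under pics/ and viewed, at most 10 in all, crops included, and the job is handed in when it is done.

Besides the shell and the picture viewer there is one more tool, called after "Emit:" by a JSON object that holds its "method" and its "body", one argument or row to a line. carry_out: Moves the arm, as the interface text tells. Its arguments: {"type":"object","properties":{"deltas":{"type":"array"}},"required":["deltas"]}

```bash
ls; mkdir -p pics; python3 - <<'E'
from plant import ctrl
import cv2
o=ctrl.get_obs();print({k:o[k] for k in('clock','tool_pos','orientation','opening')})
for n in('scene','side'):
    p=ctrl.snapshot(n);cv2.imwrite(f'pics/{n}0.png',p['color'][:,:,::-1])
    print(n,p['camera_matrix'].tolist(),p['k1'],p['R'].round(4).tolist(),p['t'].round(4).tolist())
    for nm in('jig','stop_face','latch_pivot','latch_tip','spacer1_mid','spacer2_mid','spacer3_mid','spacer4_mid','glue','tape','hammer'):
        print(nm,[(round(float(d['p']),2),[round(float(c)) for c in d['centre']]) for d in ctrl.spot_point(p,nm)][:5])
E
```

```text
pics
{'clock': 0.0, 'tool_pos': array([ 0.23745118, -0.63132636,  0.22563647]), 'orientation': array([ 1.79905341e+02, -8.02088529e-03, -1.59392777e+02]), 'opening': 0.08785420636483215}
scene [[427.20516468360375, 0.0, 281.64385839885273], [0.0, 427.20516468360375, 212.73257975997882], [0.0, 0.0, 1.0]] -0.12944754348048546 [[-0.7524, 0.6586, -0.0151], [0.5702, 0.6395, -0.5157], [-0.33, -0.3966, -0.8566]] [0.3726, -0.3409, 1.2567]
jig [(0.84, [267, 201]), (0.54, [249, 169]), (0.45, [285, 203])]
stop_face [(0.85, [316, 243]), (0.41, [256, 193])]
latch_pivot [(0.92, [254, 194])]
latch_tip [(0.83, [234, 176])]
spacer1_mid [(0.63, [282, 203])]
spacer2_mid [(0.94, [270, 192]), (0.37, [248, 166])]
spacer3_mid [(0.93, [176, 183]), (0.73, [201, 230]), (0.66, [279, 142]), (0.64, [258, 181]), (0.62, [251, 117])]
spacer4_mid [(0.87, [249, 170]), (0.27, [265, 198])]
glue [(0.89, [360, 273])]
tape [(0.87, [322, 182])]
hammer [(0.71, [257, 288])]
side [[439.15223514793934, 0.0, 279.3216415862796], [0.0, 439.15223514793934, 206.87855281552868], [0.0, 0.0, 1.0]] -0.12864942267071836 [[-0.795, -0.6065, -0.0144], [-0.4483, 0.6033, -0.6596], [0.4087, -0.5179, -0.7515]] [0.5057, 0.2442, 0.7814]
jig [(0.63, [316, 206])]
stop_face [(0.81, [261, 246])]
latch_pivot [(0.64, [307, 184])]
latch_tip [(0.78, [321, 164])]
spacer1_mid [(0.58, [299, 211])]
spacer2_mid [(0.74, [311, 198])]
spacer3_mid [(0.87, [260, 160]), (0.81, [384, 200]), (0.75, [325, 186]), (0.73, [416, 170]), (0.69, [306, 133])]
spacer4_mid [(0.73, [339, 175])]
glue [(0.98, [239, 300]), (0.48, [314, 198])]
tape [(0.86, [345, 251]), (0.16, [338, 176])]
hammer [(0.92, [208, 222])]
```

```bash
cat > h.py <<'E'
import numpy as np, cv2
def ray(p,uv):
    K=p['camera_matrix'];d=np.array([(uv[0]-K[0,2])/K[0,0],(uv[1]-K[1,2])/K[1,1]]);s=d.copy()
    for _ in range(20): s=d/(1+p['k1']*(s@s))
    R=p['R'];return -R.T@p['t'],R.T@np.array([*s,1.])
def onz(p,uv,z):
    c,v=ray(p,uv);return c+v*(z-c[2])/v[2]
def tri(ps,uvs):
    A=np.zeros((3,3));b=np.zeros(3)
    for p,uv in zip(ps,uvs):
        c,v=ray(p,uv);v=v/np.linalg.norm(v);M=np.eye(3)-np.outer(v,v);A+=M;b+=M@c
    return np.linalg.solve(A,b)
def proj(p,X):
    c=p['R']@np.asarray(X)+p['t'];s=c[:2]/c[2];s=s*(1+p['k1']*(s@s));K=p['camera_matrix'];return np.array([s[0]*K[0,0]+K[0,2],s[1]*K[1,1]+K[1,2]])
E
python3 - <<'E'
from plant import ctrl
from h import *
a=ctrl.snapshot('scene');b=ctrl.snapshot('side')
Z=dict(jig=0,stop_face=.0405,latch_pivot=.044,latch_tip=.044,spacer1_mid=.0405,spacer2_mid=.0405,spacer4_mid=.0405,glue=0,tape=0,hammer=0)
for n,z in Z.items():
    u,v=ctrl.spot_point(a,n),ctrl.spot_point(b,n)
    if u and v:print(n,onz(a,u[0]['centre'],z).round(4),onz(b,v[0]['centre'],z).round(4),tri([a,b],[u[0]['centre'],v[0]['centre']]).round(4))
for p in(a,b):
    for d in ctrl.spot_point(p,'spacer3_mid'):print(round(d['p'],2),onz(p,d['centre'],.0405).round(4))
big=np.hstack([cv2.resize(a['color'][90:330,150:430],None,fx=1.4,fy=2) if 0 else a['color'][90:330,160:400],b['color'][90:330,170:410]])
cv2.imwrite('pics/both.png',cv2.resize(big[:,:,::-1],None,fx=1.66,fy=1.66,interpolation=cv2.INTER_CUBIC))
E
```

```text
jig [ 0.5479 -0.0028  0.    ] [ 0.5443 -0.0109  0.    ] [ 0.5454 -0.0081 -0.0024]
stop_face [0.5452 0.1841 0.0405] [0.5441 0.1774 0.0405] [0.5441 0.1809 0.0406]
latch_pivot [0.538  0.0039 0.044 ] [ 0.5631 -0.0157  0.044 ] [0.5477 0.0142 0.0732]
latch_tip [ 0.5672 -0.0124  0.044 ] [ 0.5816 -0.0875  0.044 ] [ 0.5649 -0.0248  0.0745]
spacer1_mid [0.5385 0.0476 0.0405] [0.5386 0.0491 0.0405] [0.5387 0.0483 0.0404]
spacer4_mid [ 0.5268 -0.0863  0.0405] [ 0.5348 -0.0883  0.0405] [ 0.5305 -0.0804  0.0494]
glue [0.5147 0.2915 0.    ] [0.5116 0.2839 0.    ] [ 0.5127  0.2872 -0.0019]
tape [0.4058 0.0633 0.    ] [0.4139 0.0645 0.    ] [0.4112 0.0688 0.0089]
hammer [0.7123 0.1658 0.    ] [0.7025 0.1708 0.    ] [ 0.7103  0.1633 -0.0115]
0.91 [ 0.7308 -0.0214  0.0405]
0.87 [ 0.6967 -0.1722  0.0405]
0.66 [ 0.54   -0.0339  0.0405]
0.58 [ 0.4192 -0.0929  0.0405]
0.56 [ 0.4153 -0.2185  0.0405]
0.24 [0.529  0.2963 0.0405]
0.21 [0.5319 0.055  0.0405]
0.86 [ 0.4072 -0.0845  0.0405]
0.74 [ 0.5276 -0.0366  0.0405]
0.71 [ 0.6804 -0.1723  0.0405]
0.65 [ 0.3968 -0.2136  0.0405]
0.58 [ 0.7063 -0.0145  0.0405]
0.17 [0.5232 0.0186 0.0405]
```

View pics/both.png

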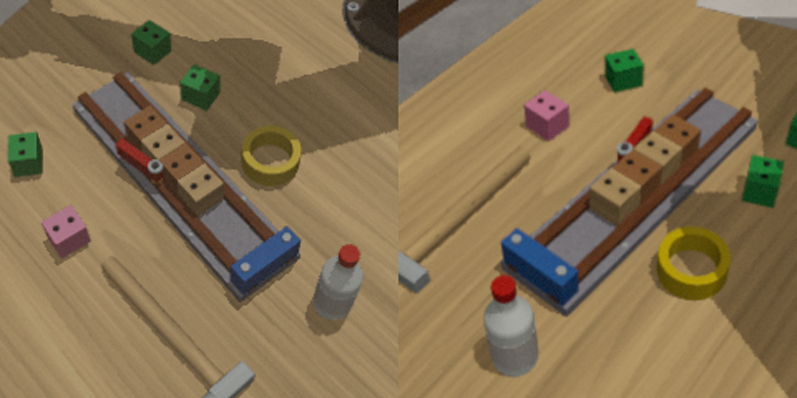

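Rail runs along about world +y. The crop shows the stop low and to the right at (265,260) in the left half, four blocks together in the middle of the rail, and the latch splayed on the hammer side. Next I'll fit the jig pose.

```bash
cat >> h.py <<'E'
from scipy.optimize import minimize
def corners(x0,x1,y0,y1,z0,z1): return np.array([[x,y,z] for x in(x0,x1) for y in(y0,y1) for z in(z0,z1)])
def j2w(q,P):
    P=np.atleast_2d(P);c,s=np.cos(q[2]),np.sin(q[2]);return np.c_[q[0]+c*P[:,0]-s*P[:,1],q[1]+s*P[:,0]+c*P[:,1],P[:,2]]
def w2j(q,X):
    c,s=np.cos(q[2]),np.sin(q[2]);d=np.asarray(X)[:2]-q[:2];return np.array([c*d[0]+s*d[1],-s*d[0]+c*d[1]])
def hull(p,W,sc=4):
    m=np.zeros((420*sc,560*sc),np.uint8);u=np.array([proj(p,X) for X in W])
    h=cv2.convexHull(np.round((u+.5)*sc*16).astype(np.int32).reshape(-1,1,2));cv2.fillConvexPoly(m,h,255,shift=4)
    return cv2.resize(m,(560,420),interpolation=cv2.INTER_AREA)/255.
def colmask(p,lo,hi):
    return cv2.inRange(cv2.cvtColor(p['color'],cv2.COLOR_RGB2HSV),lo,hi)/255.
def tool(o,X):  # world target -> shift numbers
    from scipy.spatial.transform import Rotation as R
    return R.from_euler('xyz',o['orientation'],degrees=True).as_matrix().T@(np.asarray(X)-o['tool_pos'])/.2
E
cat > fit.py <<'E'
from plant import ctrl
from h import *
ps=[ctrl.snapshot('scene'),ctrl.snapshot('side')]
B=corners(.19,.22,-.05,.05,.018,.063)
ms=[colmask(p,(100,110,50),(125,255,255)) for p in ps]
for i,m in enumerate(ms):
    n,l,s,_=cv2.connectedComponentsWithStats((m>0).astype(np.uint8));k=1+s[1:,4].argmax();ms[i]=(l==k)*1.;print(s[k])
jm=[ctrl.silhouettes(p,'jig')[0] for p in ps];print([round(j['p'],2) for j in jm])
F=np.vstack([corners(-.21,.22,-.055,.055,0,.018)])
def c1(q,I=(0,1)): return sum(np.abs(hull(ps[i],j2w(q,B))-ms[i]).sum() for i in I)
full=[]
for p,j in zip(ps,jm):
    M=j['mask'].astype(np.uint8);full.append(cv2.drawContours(np.zeros_like(M),[cv2.convexHull(np.vstack(cv2.findContours(M,0,2)[0]))],-1,1,-1)*1.)
def c2(q,I=(0,1)):
    W=j2w(q,np.vstack([F,B]));return sum(np.abs(hull(ps[i],W)-full[i]).sum() for i in I)
q0=np.array([.544,-.0085,np.radians(88)])
S=np.array([[0,0,0],[.006,0,0],[0,.006,0],[0,0,.05]])
for f in(c1,c2,lambda q:c1(q,(0,)),lambda q:c1(q,(1,)),lambda q:c2(q,(0,)),lambda q:c2(q,(1,))):
    r=minimize(f,q0,method='Nelder-Mead',options=dict(initial_simplex=q0+S,maxiter=120));print(r.x[:2].round(4),np.degrees(r.x[2]).round(2),round(r.fun,1))
o=ctrl.get_obs();print(o['clock'],tool(o,[.545,-.16,.25]).round(3))
E
python3 fit.py
```

```text
[536 291  24  39 657]
[232 228  46  46 986]
[0.61, 0.79]
[ 0.5475 -0.0134] 88.61 1784.6
[ 0.5391 -0.0143] 86.41 11186.0
[-1.3402 -0.1755] 66.46 657.0
[ 0.5421 -0.0123] 86.83 231.4
[0.71   0.0785] 86.12 5498.8
[ 0.5394 -0.0136] 86.26 625.8
2.6 [-2.269  1.667 -0.117]
```

Emit:
{"method": "carry_out", "body": {
  "deltas": [
    [[-0.2,0.147,-0.01,-0.023,-1],[-0.4,0.294,-0.02,-0.046,-1],[-0.6,0.44,-0.03,-0.069,-1],[-0.8,0.588,-0.04,-0.092,-1],[-1,0.735,-0.05,-0.115,-1]]
  ]
}}

```text
clock: 3.1
tool_pos: [0.3738, -0.4221, 0.2369]
orientation: [-180.0, -0.0, -117.7]
force: [1.0, -0.1, 0.6]
opening: 0.0536
gripper_force: 0.0
```

```bash
sed -i "s/k=1+s\[1:,4\].argmax()/k=1+np.argmin(np.hypot(*(c[1:]-[(321,245),(261,246)][i]).T)+1e3*(s[1:,4]<100))/; s/n,l,s,_=/n,l,s,c=/" fit.py
sed -i "s/,lambda q:c2(q,(0,))//; s/,-.16,.25\]/,-.17,.25]/" fit.py; python3 fit.py; python3 -c "
from plant import ctrl;o=ctrl.get_obs();print(o['tool_pos'],o['orientation'],o['opening'])"
```

```text
[300 227  41  33 461]
[232 228  46  46 982]
[ 0.37489368 -0.42168287  0.23739134] [-1.79912219e+02  3.81805243e-03 -1.17686791e+02] 0.04127864534159013Traceback (most recent call last):
  File "fit.py", line 8, in <module>
    jm=[ctrl.silhouettes(p,'jig')[0] for p in ps];print([round(j['p'],2) for j in jm])
        ~~~~~~~~~~~~~~~~~~~~~~~~~^^^
IndexError: list index out of range
```

Emit:
{"method": "carry_out", "body": {
  "deltas": [
    [[-0.22,-0.035,-0.05,-0.023,-1],[-0.44,-0.07,-0.1,-0.046,-1],[-0.66,-0.105,-0.15,-0.067,-1],[-0.88,-0.14,-0.2,-0.067,-1],[-1,-0.157,-0.25,-0.067,-1]]
  ]
}}

```text
clock: 3.75
tool_pos: [0.4959, -0.2606, 0.2869]
orientation: [-180.0, 0.0, -93.9]
force: [0.1, 0.1, 0.1]
opening: 0.0025
gripper_force: 0.0
```

```bash
python3 - <<'E'
from plant import ctrl
from h import *
o=ctrl.get_obs();print(o['clock'],o['tool_pos'],o['orientation'],o['opening'])
p=ctrl.snapshot('wrist');cv2.imwrite('pics/w1.png',p['color'][:,:,::-1]);print(-p['R'].T@p['t'],p['R'])
for n,z in dict(jig=0,stop_face=.0405,latch_pivot=.044,latch_tip=.044,spacer1_mid=.0405,spacer2_mid=.0405,spacer3_mid=.0405,spacer4_mid=.0405).items():
    print(n,[(round(d['p'],2),onz(p,d['centre'],z)[:2].round(4)) for d in ctrl.spot_point(p,n)[:3]])
E
```

```text
3.75 [ 0.49588239 -0.26060272  0.28689224] [-1.79989743e+02  4.14009321e-03 -9.38946897e+01] 0.0025287583561057624
[ 0.49034504 -0.33140216  0.4453621 ] [[-9.97687973e-01  6.79590834e-02 -5.20432889e-04]
 [ 6.54352486e-02  9.62648261e-01  2.62729049e-01]
 [ 1.83558192e-02  2.62087558e-01 -9.64869512e-01]]
jig []
stop_face []
latch_pivot []
latch_tip []
spacer1_mid []
spacer2_mid []
spacer3_mid [(0.94, array([ 0.687 , -0.1879])), (0.83, array([ 0.4029, -0.2421])), (0.63, array([ 0.7153, -0.0471]))]
spacer4_mid []
```

View pics/w1.png

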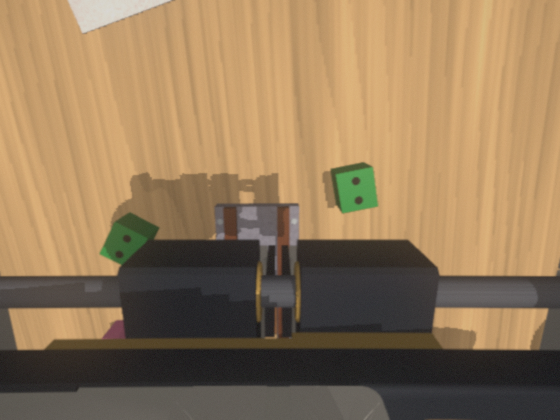

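The wrist view shows the jig's back edge with corners near (216,205) and (299,205), two strips below it, and green look-alikes either side; the gripper hides the rest.

```bash
python3 - <<'E'
from plant import ctrl
from h import *
p=ctrl.snapshot('wrist')
for uv in((215.5,204.5),(299.5,204.5)):print(onz(p,uv,.018).round(4))
# joint fit with other cameras: save crops of scene
a=ctrl.snapshot('scene');b=ctrl.snapshot('side')
ca=cv2.resize(a['color'][120:280,200:360],(400,400),interpolation=cv2.INTER_CUBIC);cb=cv2.resize(b['color'][120:280,225:385],(400,400),interpolation=cv2.INTER_CUBIC)
for q,col in(((.5407,-.0130,np.radians(86.5)),(0,255,255)),):
  for p_,im,o in((a,ca,(200,120)),(b,cb,(225,120))):
    for P in(corners(-.21,.22,-.055,.055,.018,.018)[[0,2,6,4]],corners(.19,.22,-.05,.05,.063,.063)[[0,2,6,4]],corners(-.21,.19,-.0262,.0262,.028,.028)[[0,2,6,4]]):
      u=np.array([proj(p_,X) for X in j2w(q,P)]);u=((u+.5-o)*2.5).round().astype(int);cv2.polylines(im,[u.reshape(-1,1,2)],True,col,1)
cv2.imwrite('pics/ov1.png',np.hstack([ca,cb])[:,:,::-1])
E
```

```text
[ 0.5761 -0.23    0.018 ]
[ 0.468  -0.2225  0.018 ]
```

View pics/ov1.png

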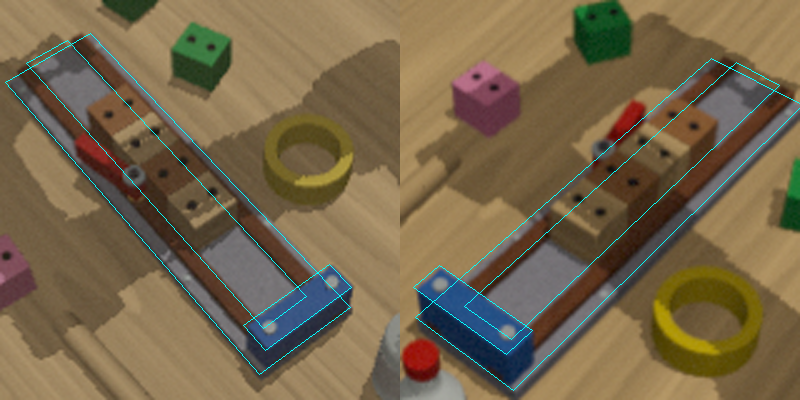

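```bash
python3 - <<'E'
from plant import ctrl
from h import *
ps=[ctrl.snapshot('scene'),ctrl.snapshot('side')]
B=corners(.19,.22,-.05,.05,.018,.063)
ms=[]
for p,c0 in zip(ps,((321,245),(261,246))):
    m=colmask(p,(95,90,15),(130,255,255));n,l,s,c=cv2.connectedComponentsWithStats((m>0).astype(np.uint8))
    k=1+np.argmin(np.hypot(*(c[1:]-c0).T)+1e3*(s[1:,4]<100));m=cv2.morphologyEx((l==k).astype(np.uint8),3,np.ones((7,7)));ms.append(m*1.);print(s[k],m.sum())
q0=np.array([.542,-.011,np.radians(86.5)]);S=np.array([[0,0,0],[.006,0,0],[0,.006,0],[0,0,.05]])
for I in((0,),(1,),(0,1)):
    f=lambda q:sum(np.abs(hull(ps[i],j2w(q,B))-ms[i]).sum() for i in I)
    r=minimize(f,q0,method='Nelder-Mead',options=dict(initial_simplex=q0+S,maxiter=150));q=r.x;print(q[:2].round(4),np.degrees(q[2]).round(2),round(r.fun,1),'stop',j2w(q,[.19,0,0])[0].round(4))
E
```

```text
[299 227  42  34 511] 598
[ 232  228   47   46 1015] 1079
[ 0.5471 -0.0149] 90.59 280.0 stop [0.5452 0.1751 0.    ]
[ 0.5423 -0.0121] 87.27 139.8 stop [0.5514 0.1777 0.    ]
[ 0.5424 -0.0124] 87.48 434.5 stop [0.5508 0.1774 0.    ]
```

Emit:
{"method": "carry_out", "body": {
  "deltas": [
    [[-0.15,-0.03,0.1,0,-1],[-0.3,-0.06,0.3,0,-1],[-0.45,-0.09,0.5,0,-1],[-0.545,-0.116,0.7,0,-1],[-0.545,-0.116,0.9,0,-1]]
  ]
}}

```text
clock: 4.95
tool_pos: [0.526, -0.1528, 0.1056]
orientation: [-179.9, 0.0, -93.7]
force: [0.3, -0.8, -0.7]
opening: 0.0006
gripper_force: 0.0
```

Emit:
{"method": "carry_out", "body": {
  "deltas": [
    [[0,0,0.12,0,-1],[0,0,0.24,0,-1],[0,0,0.335,0,-1],[0,0,0.335,0,-1]]
  ]
}}

```text
clock: 5.35
tool_pos: [0.5232, -0.1547, 0.0371]
orientation: [179.7, -0.0, -93.9]
force: [0.3, -0.1, 1.6]
opening: 0.0003
gripper_force: 0.0
```

```bash
python3 - <<'E'
from plant import ctrl
from h import *
o=ctrl.get_obs();print(o['clock'],o['tool_pos'],o['orientation'],o['opening'],o['force'])
a=ctrl.snapshot('scene');b=ctrl.snapshot('side')
for p,n in((a,'scene'),(b,'side')):
    for k in('spacer1_mid','spacer4_mid','latch_tip','latch_pivot'):print(n,k,[(round(d['p'],2),onz(p,d['centre'],.0405).round(3)) for d in ctrl.spot_point(p,k)[:2]])
ca=cv2.resize(a['color'][120:280,200:360],(400,400),interpolation=cv2.INTER_CUBIC);cb=cv2.resize(b['color'][120:280,225:385],(400,400),interpolation=cv2.INTER_CUBIC)
cv2.imwrite('pics/c2.png',np.hstack([ca,cb])[:,:,::-1])
E
```

```text
5.35 [ 0.52324158 -0.15467898  0.03709875] [ 1.79719317e+02 -1.67190368e-02 -9.38877945e+01] 0.00034622169458589256 [ 0.29835673 -0.05043612  1.64307088]
scene spacer1_mid [(0.63, array([0.535, 0.051, 0.04 ]))]
scene spacer4_mid [(0.93, array([ 0.531, -0.086,  0.041]))]
scene latch_tip [(0.72, array([ 0.581, -0.085,  0.04 ]))]
scene latch_pivot [(0.58, array([ 0.572, -0.016,  0.04 ]))]
side spacer1_mid [(0.79, array([0.539, 0.045, 0.04 ]))]
side spacer4_mid [(0.6, array([ 0.533, -0.082,  0.04 ]))]
side latch_tip [(0.81, array([ 0.589, -0.099,  0.04 ])), (0.3, array([0.549, 0.175, 0.04 ]))]
side latch_pivot [(0.52, array([ 0.57 , -0.022,  0.04 ]))]
```

View pics/c2.png

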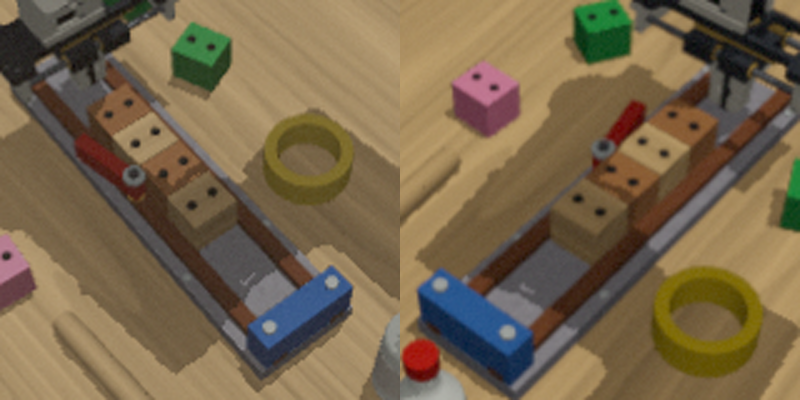

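The fingers stand in the channel behind block 4, centred in both views. The row is intact and the latch is splayed clear of it. Pushing slowly.

Emit:
{"method": "carry_out", "body": {
  "deltas": [
    [[-0.05,-0.01,0,0,-1],[-0.1,-0.01,0,0,-1],[-0.12,-0.01,0,0,-1],[-0.135,-0.01,0,0,-1],[-0.15,-0.01,0,0,-1]]
  ]
}}

```text
clock: 6.35
tool_pos: [0.5292, -0.1244, 0.0395]
orientation: [180.0, -0.0, -93.8]
force: [-0.4, 0.2, -0.3]
opening: 0.0003
gripper_force: 0.0
```

Emit:
{"method": "carry_out", "body": {
  "deltas": [
    [[-0.015,0,0,0,-1],[-0.03,0,0,0,-1],[-0.045,0,0,0,-1],[-0.06,0,0,0,-1],[-0.075,0,0,0,-1]]
  ]
}}

```text
clock: 6.85
tool_pos: [0.53, -0.11, 0.0395]
orientation: [180.0, -0.0, -93.9]
force: [-0.4, -2.1, 0.2]
opening: 0.0002
gripper_force: 1.2
```

Emit:
{"method": "carry_out", "body": {
  "deltas": [
    [[-0.02,0,0,0,-1],[-0.045,0,0,0,-1],[-0.07,0,0,0,-1],[-0.095,0,0,0,-1],[-0.12,0,0,0,-1]]
  ]
}}

```text
clock: 7.35
tool_pos: [0.5317, -0.0855, 0.0395]
orientation: [180.0, -0.0, -93.9]
force: [-1.3, -2.9, 0.3]
opening: 0.0
gripper_force: 1.4
```

Emit:
{"method": "carry_out", "body": {
  "deltas": [
    [[-0.025,0,0,0,-1],[-0.05,0,0,0,-1],[-0.075,0,0,0,-1],[-0.1,0,0,0,-1],[-0.125,0,0,0,-1]]
  ]
}}

```text
clock: 7.85
tool_pos: [0.5329, -0.061, 0.0395]
orientation: [179.9, -0.0, -93.9]
force: [-2.4, -4.3, 1.2]
opening: 0.0006
gripper_force: 2.0
```

```bash
python3 - <<'E'
from plant import ctrl
from h import *
a=ctrl.snapshot('scene');b=ctrl.snapshot('side');print(ctrl.get_obs()['tool_pos'])
for p,n in((a,'scene'),(b,'side')):
    for k in('spacer1_mid','spacer2_mid','spacer4_mid','latch_tip'):print(n,k,[(round(d['p'],2),onz(p,d['centre'],.0405).round(3)) for d in ctrl.spot_point(p,k)[:2]])
ca=cv2.resize(a['color'][120:280,200:360],(400,400),interpolation=cv2.INTER_CUBIC);cb=cv2.resize(b['color'][120:280,225:385],(400,400),interpolation=cv2.INTER_CUBIC)
cv2.imwrite('pics/c3.png',np.hstack([ca,cb])[:,:,::-1])
E
```

```text
[ 0.53351995 -0.06038424  0.03953991]
scene spacer1_mid [(0.58, array([0.544, 0.115, 0.04 ]))]
scene spacer2_mid [(0.77, array([0.53 , 0.061, 0.04 ]))]
scene spacer4_mid [(0.76, array([ 0.53 , -0.028,  0.04 ]))]
scene latch_tip [(0.71, array([0.536, 0.059, 0.04 ])), (0.5, array([ 0.574, -0.088,  0.04 ]))]
side spacer1_mid [(0.61, array([0.538, 0.111, 0.04 ]))]
side spacer2_mid [(0.56, array([0.543, 0.067, 0.04 ]))]
side spacer4_mid [(0.67, array([ 0.535, -0.025,  0.04 ]))]
side latch_tip [(0.65, array([ 0.583, -0.095,  0.04 ]))]
```

View pics/c3.png

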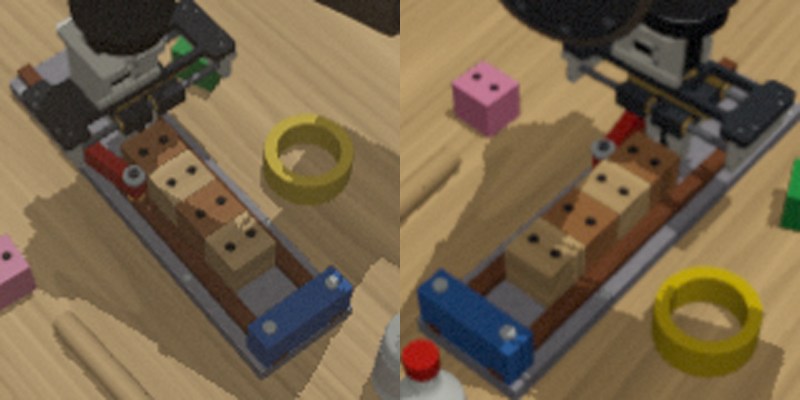

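The row is moving as one train, about 45 mm short of the stop, and the latch is untouched.

Emit:
{"method": "carry_out", "body": {
  "deltas": [
    [[-0.02,0,0,0,-1],[-0.045,0,0,0,-1],[-0.07,0,0,0,-1],[-0.095,0,0,0,-1],[-0.12,0,0,0,-1]]
  ]
}}

```text
clock: 8.85
tool_pos: [0.5351, -0.0366, 0.0396]
orientation: [-180.0, -0.0, -93.9]
force: [-0.6, -2.3, 1.9]
opening: 0.0003
gripper_force: 1.2
```

Emit:
{"method": "carry_out", "body": {
  "deltas": [
    [[-0.015,0,0,0,-1],[-0.03,0,0,0,-1],[-0.045,0,0,0,-1],[-0.06,0,0,0,-1],[-0.07,0,0,0,-1]]
  ]
}}

```text
clock: 9.35
tool_pos: [0.5361, -0.0229, 0.0396]
orientation: [-180.0, -0.0, -93.9]
force: [0.2, -2.5, 2.3]
opening: 0.0005
gripper_force: 1.4
```

Emit:
{"method": "carry_out", "body": {
  "deltas": [
    [[-0.01,0,0,0,-1],[-0.015,0,0,0,-1],[-0.02,0,0,0,-1],[-0.025,0,0,0,-1],[-0.03,0,0,0,-1]]
  ]
}}

```text
clock: 9.85
tool_pos: [0.5364, -0.0171, 0.0396]
orientation: [180.0, -0.0, -93.9]
force: [0.4, -2.3, 2.0]
opening: 0.0003
gripper_force: 1.6
```

Emit:
{"method": "carry_out", "body": {
  "deltas": [
    [[-0.007,0,0,0,-1],[-0.014,0,0,0,-1],[-0.02,0,0,0,-1]]
  ]
}}

```text
clock: 10.15
tool_pos: [0.5367, -0.0131, 0.0396]
orientation: [-180.0, -0.0, -93.9]
force: [-0.0, -3.3, 1.7]
opening: 0.0004
gripper_force: 1.6
```

Emit:
{"method": "carry_out", "body": {
  "deltas": [
    [[-0.007,0,0,0,-1],[-0.014,0,0,0,-1],[-0.02,0,0,0,-1]]
  ]
}}

```text
clock: 10.45
tool_pos: [0.536, -0.0126, 0.0396]
orientation: [179.9, -0.3, -93.9]
force: [3.1, -31.1, 3.2]
opening: 0.0004
gripper_force: 15.4
```

Row is home: 31 N reaction, tip at y ≈ -12.6 mm. That matches the expected home position to within a millimetre. Backing straight off, then rising and crossing outside the latch.

Emit:
{"method": "carry_out", "body": {
  "deltas": [
    [[0.015,0,0,0,-1],[0.06,0,0,0,-1],[0.15,0,0,0,-1],[0.28,0,-0.05,0,-1],[0.28,0,-0.25,0,-1]]
  ]
}}

```text
clock: 10.95
tool_pos: [0.5298, -0.0669, 0.0862]
orientation: [179.5, -0.1, -94.0]
force: [-0.1, 0.4, -0.2]
opening: 0.0
gripper_force: 0.0
```

Emit:
{"method": "carry_out", "body": {
  "deltas": [
    [[0,0,-0.2,0,-1],[0,-0.24,-0.2,0,-1],[0,-0.47,-0.2,0,-1],[0,-0.47,-0.2,0,-1],[0,-0.47,-0.2,0,-1]]
  ]
}}

```text
clock: 11.45
tool_pos: [0.6273, -0.0712, 0.1284]
orientation: [179.9, 0.0, -93.9]
force: [0.3, 0.5, -0.6]
opening: 0.0004
gripper_force: 0.0
```

```bash
python3 - <<'E'
from plant import ctrl
from h import *
q=np.array([.537,-.0131,np.radians(86.5)])
o=ctrl.get_obs();print(o['clock'],o['tool_pos'],o['orientation'],'jig',w2j(q,o['tool_pos']),o['force'])
a=ctrl.snapshot('scene');b=ctrl.snapshot('side')
for p,n in((a,'scene'),(b,'side')):
    for k in('spacer1_mid','spacer2_mid','spacer4_mid','latch_tip','latch_pivot'):print(n,k,[(round(d['p'],2),w2j(q,onz(p,d['centre'],.0405)).round(3)) for d in ctrl.spot_point(p,k)[:2]])
ca=cv2.resize(a['color'][120:280,200:360],(400,400),interpolation=cv2.INTER_CUBIC);cb=cv2.resize(b['color'][120:280,225:385],(400,400),interpolation=cv2.INTER_CUBIC)
cv2.imwrite('pics/c4.png',np.hstack([ca,cb])[:,:,::-1])
E
```

```text
11.45 [ 0.62725901 -0.07120832  0.12835335] [ 1.79921147e+02  2.42682869e-02 -9.38891618e+01] jig [-0.05248976 -0.09363809] [ 0.34605487  0.49519927 -0.55525143]
scene spacer1_mid [(0.83, array([ 0.176, -0.   ])), (0.24, array([0.192, 0.005]))]
scene spacer2_mid [(0.89, array([0.118, 0.005]))]
scene spacer4_mid [(0.89, array([0.032, 0.001]))]
scene latch_tip [(0.71, array([-0.068, -0.048]))]
scene latch_pivot [(0.69, array([ 0.006, -0.036]))]
side spacer1_mid [(0.55, array([0.173, 0.001]))]
side spacer2_mid [(0.77, array([0.122, 0.   ])), (0.63, array([-0.082, -0.045]))]
side spacer4_mid [(0.8, array([0.039, 0.005])), (0.72, array([0.306, 0.06 ]))]
side latch_tip [(0.8, array([-0.08, -0.05]))]
side latch_pivot [(0.74, array([ 0.002, -0.036]))]
```

View pics/c4.png

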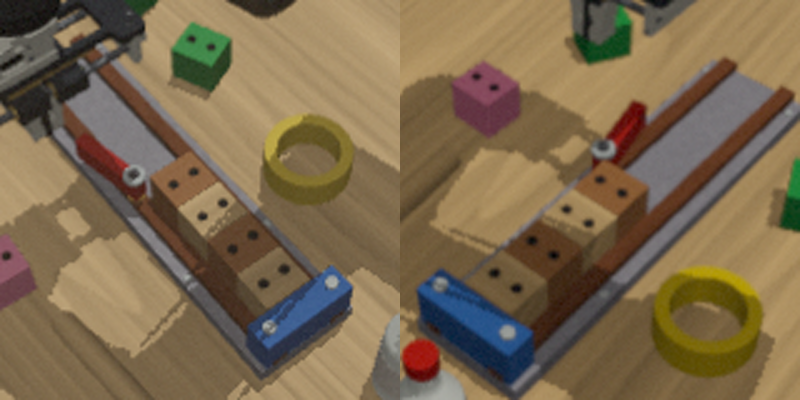

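The row sits tight against the blue stop with no gaps, and the latch is still splayed. Lowering outside the latch.

Emit:
{"method": "carry_out", "body": {
  "deltas": [
    [[0,0,0.2,0,-1],[0,0,0.4,0,-1],[0.01,0,0.445,0,-1],[0.01,0,0.445,0,-1]]
  ]
}}

```text
clock: 12.45
tool_pos: [0.6258, -0.0738, 0.0393]
orientation: [179.8, -0.1, -93.9]
force: [0.4, -0.2, -0.4]
opening: 0.0003
gripper_force: 0.0
```

Emit:
{"method": "carry_out", "body": {
  "deltas": [
    [[0,0.04,0,0,-1],[0,0.08,0,0,-1],[0,0.11,0,0,-1],[0,0.13,0,0,-1],[0,0.15,0,0,-1]]
  ]
}}

```text
clock: 12.95
tool_pos: [0.5972, -0.0712, 0.0416]
orientation: [-179.9, 0.0, -93.8]
force: [0.5, -0.9, 0.4]
opening: 0.0005
gripper_force: 0.5
```

Emit:
{"method": "carry_out", "body": {
  "deltas": [
    [[0,0.025,0,0,-1],[-0.002,0.05,0,0,-1],[-0.005,0.075,0,0,-1],[-0.008,0.1,0,0,-1],[-0.012,0.12,0,0,-1]]
  ]
}}

```text
clock: 13.45
tool_pos: [0.5727, -0.0672, 0.0406]
orientation: [-180.0, 0.0, -93.9]
force: [1.3, 0.3, 2.6]
opening: 0.0002
gripper_force: 0.7
```

```bash
cat > st.py <<'E'
from plant import ctrl
from h import *
q=np.array([.537,-.0131,np.radians(86.5)])
o=ctrl.get_obs();print(o['clock'],o['tool_pos'],'jig',w2j(q,o['tool_pos']),o['force'])
for n in('scene','side'):
    p=ctrl.snapshot(n);print(n,[(k,round(d['p'],2),w2j(q,onz(p,d['centre'],.044)).round(3)) for k in ('latch_tip','spacer4_mid') for d in ctrl.spot_point(p,k)[:1]])
E
python3 st.py
```

```text
13.45 [ 0.57274486 -0.06715983  0.04058159] jig [-0.05177682 -0.03897846] [1.28812909 0.27024504 2.59923785]
scene [('latch_tip', 0.46, array([-0.062, -0.004])), ('spacer4_mid', 0.91, array([ 0.031, -0.006]))]
side [('latch_tip', 0.97, array([-0.065,  0.001])), ('spacer4_mid', 0.76, array([ 0.036, -0.001]))]
```

Emit:
{"method": "carry_out", "body": {
  "deltas": [
    [[-0.01,0.025,0,0,-1],[-0.023,0.05,0,0,-1],[-0.037,0.07,0,0,-1],[-0.05,0.085,0,0,-1],[-0.065,0.1,0,0,-1]]
  ]
}}

```text
clock: 14.25
tool_pos: [0.5538, -0.0527, 0.0406]
orientation: [-180.0, 0.0, -93.9]
force: [0.9, -0.6, -1.1]
opening: 0.0003
gripper_force: 0.7
```

Emit:
{"method": "carry_out", "body": {
  "deltas": [
    [[-0.015,0.01,0,0,-1],[-0.03,0.02,0,0,-1],[-0.045,0.028,0,0,-1],[-0.06,0.035,0,0,-1],[-0.07,0.04,0,0,-1]]
  ]
}}

```text
clock: 14.75
tool_pos: [0.5468, -0.0382, 0.0405]
orientation: [180.0, -0.0, -93.9]
force: [0.8, -1.1, 0.3]
opening: 0.0003
gripper_force: 0.6
```

```bash
python3 st.py
```

```text
14.75 [ 0.54682376 -0.03824519  0.04052756] jig [-0.02449856 -0.01134051] [ 0.76954573 -1.0836164   0.25243695]
scene [('latch_tip', 0.7, array([-0.003,  0.035])), ('spacer4_mid', 0.49, array([ 0.203, -0.174]))]
side [('latch_tip', 0.61, array([-0.014,  0.037])), ('spacer4_mid', 0.92, array([0.035, 0.006]))]
```

Emit:
{"method": "carry_out", "body": {
  "deltas": [
    [[-0.008,0.005,0,0,-1],[-0.016,0.01,0,0,-1],[-0.024,0.015,0,0,-1]]
  ]
}}

```text
clock: 15.35
tool_pos: [0.5444, -0.0334, 0.0406]
orientation: [-180.0, -0.0, -93.9]
force: [0.5, -0.7, -0.4]
opening: 0.0006
gripper_force: 0.5
```

Emit:
{"method": "carry_out", "body": {
  "deltas": [
    [[-0.004,0,0,0,-1],[-0.008,0,0,0,-1],[-0.012,0,0,0,-1]]
  ]
}}

```text
clock: 15.65
tool_pos: [0.5442, -0.0321, 0.0406]
orientation: [180.0, -0.1, -93.8]
force: [1.2, -11.3, 0.3]
opening: 0.0002
gripper_force: 5.7
```

Emit:
{"method": "carry_out", "body": {
  "deltas": [
    [[-0.004,0,0,0,-1],[-0.004,0,0,0,-1],[0.03,0,0,0,-1],[0.1,0,0,0,-1],[0.2,0,0,0,-1]]
  ]
}}

```text
clock: 16.15
tool_pos: [0.5418, -0.0713, 0.0405]
orientation: [-180.0, 0.0, -93.8]
force: [0.7, -0.0, 0.3]
opening: 0.0004
gripper_force: 0.0
```

Emit:
{"method": "carry_out", "body": {
  "deltas": [
    [[0.1,0,-0.15,0,-1],[0.2,0,-0.4,0,-1],[0.4,0,-0.6,0,-1],[0.6,0,-0.7,0,-1],[0.6,0,-0.7,0,-1]]
  ]
}}

```text
clock: 16.65
tool_pos: [0.5349, -0.1948, 0.1846]
orientation: [-179.6, -0.0, -94.0]
force: [0.4, -0.3, 0.5]
opening: 0.0005
gripper_force: 0.0
```

```bash
cat >> st.py <<'E'
a=ctrl.snapshot('scene');b=ctrl.snapshot('side')
ca=cv2.resize(a['color'][120:280,200:360],(400,400),interpolation=cv2.INTER_CUBIC);cb=cv2.resize(b['color'][120:280,225:385],(400,400),interpolation=cv2.INTER_CUBIC)
cv2.imwrite('pics/c5.png',np.hstack([ca,cb])[:,:,::-1])
E
python3 st.py
```

```text
16.65 [ 0.53493599 -0.19477067  0.1846057 ] jig [-0.18145782 -0.00903057] [ 0.42064976 -0.29036299  0.52740369]
scene [('latch_tip', 0.8, array([0.008, 0.042])), ('spacer4_mid', 0.86, array([0.033, 0.003]))]
side [('latch_tip', 0.71, array([0.   , 0.035])), ('spacer4_mid', 0.69, array([0.029, 0.001]))]
```

View pics/c5.png

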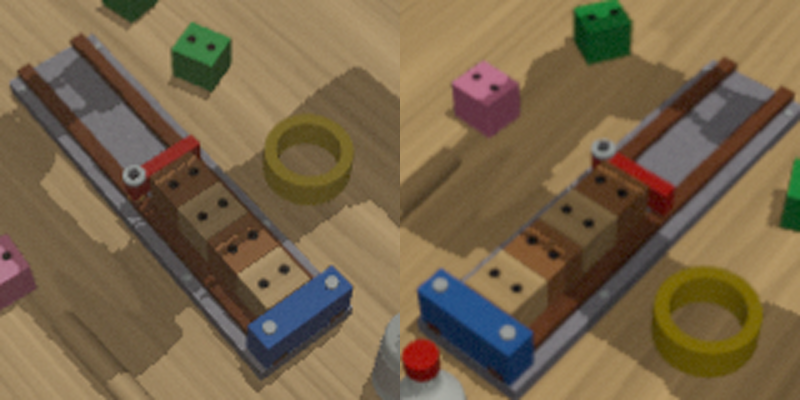

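The latch lies straight across behind block 4, the row is tight against the stop, and the arm is clear.

```bash
python3 -c "
from plant import ctrl;print(ctrl.close_job())"
```

```text
the job is handed in; nothing more can be done
None
```

The job is handed in at about 17 s: the four blocks are tight against the blue stop, the red latch is closed against its hard stop behind the last block, the bystanders were left alone, and the arm is clear.

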